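Put the head back on the filled pepper mill

ROBOT

A 7-joint arm with a two-finger parallel gripper is mounted at the origin on a cart in front of the work surface, level with it; the furniture and walls round the work are solid. World frame = base frame: x ahead of the robot, y to its left, z up, the work surface at z = 0. Lengths are in m, angles in degrees, forces in N, time in s.
With the tool pointing down it reaches from about 0.425 to 0.875 m from the base axis. Payload 4.7 kg.
Tool frame: the origin (TCP) lies midway between the tips of the shut fingers; the grasp point (between the pads) lies 19 mm behind it; z points along the fingers, y is the direction in which the jaws open and shut (so a half turn about z gives the same grasp; the last joint's range is limited). The gripper opens to 87 mm and grips with 3 to 60 N. Pads are 19 mm wide; open, the fingers measure 117 mm over their backs; the gripper's body (75 mm by 190 mm) begins 51 mm behind the grasp point.
Start: joints at [67.328, 18.392, -4.016, 83.108, 1.295, 78.541, -3.26], TCP at [0.259, -0.596, 0.223] pointing down, gripper open.
Joint ranges: [-163.93, 163.93], [-17.29, 119.83], [-79.2, 71.16], [3.27, 140.29], [-89.18, 269.18], [5.43, 117.66], [-154.24, 154.24]. Speed limits (degrees/s): [147.25, 147.25, 180, 180, 180, 180, 180].

INTERFACE

Orientations are given as [roll, pitch, yaw] about the fixed x, y, z axes, in that order (R = Rz(yaw) Ry(pitch) Rx(roll)).
In Python, from cell import env gives the robot as it stands. The module is installed in compiled form; this text tells all that it offers.
- The arm moves only by the tool servo_tool, never from a script. Its argument "plan" is a list of rows, each a list of 3 entries, a list of its own where there are three numbers: the opening, from 0 (shut) to 1 (fully open), then the shift along the tool's x, y, z in cm, then the turn, a rotation vector about the tool's x, y, z in degrees. A call has 1 to 20 rows; each row shifts and turns the pose as measured when the row begins, along the tool's axes as they then stand; what a row does not reach is not made up. A row lasts 1/12 s, in which the tool goes at most 41.7 mm and 7.16 degrees, less where a joint would pass 70% of its speed; a pose out of reach is approached as far as the arm can. A call is refused whole if a number of a shift passes 4.17 or a number of a turn 7.16, either way. A call with a gripper value outside its range is refused whole. The fingers move at their own pace and stop on an object; "force" is the grip in N (left out, the last holds). Time passes only in rows, so rows that do not move let the fingers close. It gives the time, the measured TCP pose, the force and the opening at its end, in the units of the state.
- env.get_obs(): the state, without advancing time (a new reading comes with each control period).
- env.read_camera(name): name is "scene" or "top"; returns a dict with "image" (400x640x3 uint8, blue, green, red), "fx", "fy", "cx", "cy" (pixels), "rvec" (rotation vector, rad) and "tvec" (3), from world to camera coordinates, as OpenCV has them. Camera axes: x right, y down, z forward; pixel columns grow to the right and rows downward; lengths in m; the calibration is good to about 2 mm. A picture is of the moment at which its call begins. There is no depth.
- env.sign_off(): hands the job in, once; it reports no verdict.
The state is a dict: "time_s": time; "qpos": joint angles; "joint_velocities": joint speeds; "effort": joint torques, N m; "tool_pos": TCP position; "tool_rot": TCP orientation; "force": force on the tool from outside, world axes, zero at the start; "wrist_torque": the same for the moment, N m; "grip_width": finger opening in m.
Only numpy, scipy, OpenCV 4.12 (cv2) and the standard library are available. Lean on these libraries where they do the work, as an engineer would, in place of code of your own. Each camera call takes 0.05 s, during which the arm holds its last target. There are 200 camera calls.

TASK

The pepper mill has just been filled and its head is still standing in the drinking glass. Put the head back on: feed its square rod down the mill's mouth, turn the head gently until the rod drops into the grinder's square socket at the bottom, then press it down until it clicks and its shoulder sits flush on the steel collar all round. Do not force it while the rod is not in the socket, leave the mill upright about where it stands, and leave the glass and the other things standing where they are.

Things in the scene. Friction and masses are not known exactly. Their poses are not given: they have to be found in the camera images.
- mill: Pepper mill body without its head, loose, upright on the worktop: dark turned wood with a steel collar, 62 mm across the foot, 48 mm across the collar, 125 mm high, about 0.6 kg. A round bore 24 mm wide runs from the top down to the grinder. Origin: centre of the underside; z up along the bore.
- mill_mouth (a point): Centre of the mill's mouth, on the bore's axis, level with the top of the steel collar (125 mm above the foot). Three sprung catch balls stick out 2 mm into the bore 7 mm below it; about 8 N push the head's plug past them.
- socket_top (a point): On the mill's axis at the flat top of the grinder rotor, 91 mm below the mouth at the bottom of the bore. The rotor has a square socket 11 mm wide and 20 mm deep; it turns only stiffly and stands at an angle that cannot be seen from outside. The rod fits every quarter turn, within about 6 degrees; else the head stops 10 mm short of home.
- mill_head: Mill head, loose, 0.14 kg, leaning about 33 degrees in the glass, knob out over the rim: wooden knob, black plug and square steel rod below. Origin: on its axis in the plane of the shoulder, the flat underside (49 mm across) that rests on the collar when home; z from rod to knob, x and y square to the rod's sides. Plug: 22.5 mm across, down to -15 mm, lower edge bevelled.
- head_grip (a point): Centre of the knob's grip, on the head's axis, 28 mm above the shoulder. Seen from the shoulder, a flange 49 mm across reaches up to 6 mm, the grip, 36 mm across, from 8 to 43 mm, a steel button 12 mm across up to 54 mm.
- rod_tip (a point): End of the head's rod, on its axis, 104 mm below the shoulder. The rod is 10 mm square; its last 3 mm are a cone, 10 to 6 mm across. Fully home, the tip is 13 mm inside the socket.
- glass: Clear drinking glass, loose, 81 mm across the rim, 92 mm high, 0.22 kg, in which the head stands. Origin: centre of the underside; z up.
- salt_shaker: Salt shaker standing near the work, glass with a domed metal cap, 44 mm across, 90 mm high. Origin: centre of the underside. Not to be disturbed.
- spice_jar: Spice jar with a dark lid standing near the work, 41 mm across, 105 mm high. Origin: centre of the underside. Not to be disturbed.
- jam_jar: Jam jar with a white lid standing near the work, 68 mm across, 84 mm high. Origin: centre of the underside. Not to be disturbed.
- garlic: Bulb of garlic on the worktop near the work (another lies far back on the left), 56 mm across and high. Origin: centre of the underside. Not to be disturbed.
Mind the look-alikes: they are no part of the job. What is shaped like the mill but yellow is not meant.

How it is judged:
By the outcome, as a careful person would: the job done as asked, in the order asked, and still so for the second after the job is handed in, with the robot touching nothing.
It also fails if it takes over 64 s, if anything falls off the work surface, if the arm or the gripper's body presses on something with over 40 N, if the wrist force passes 120 N, or if a joint passes its speed limit or range.

## Working session

There is one attempt and no reset: what is moved stays moved. The work goes in short steps, Python scripts to look and compute and a tool call to move; the robot and the scene stay as the last step left them, time stands still between calls to the robot, and variables do not carry over. Pictures are saved under pics/ and viewed, about 8 in all and at most 12, crops included, and the job is handed in when it is done.

Besides the shell and the picture viewer there is one more tool, called after "Emit:" in YAML: its name, and indented under it one key for each argument. servo_tool: Moves the arm, as the interface text tells. Its arguments: {"type":"object","properties":{"plan":{"type":"array"},"force":{"type":"number"}},"required":["plan"]}

```bash
mkdir -p pics; cat > h.py <<'E'
import numpy as np, cv2
from cell import env
from scipy.spatial.transform import Rotation as R
def cam(n):
    c=env.read_camera(n); K=np.array([[c['fx'],0,c['cx']],[0,c['fy'],c['cy']],[0,0,1.]])
    return c['image'],K,np.array(c['rvec'],float).ravel(),np.array(c['tvec'],float).ravel()
def ray(K,r,t,uv):
    M=cv2.Rodrigues(r)[0]; d=M.T@np.linalg.solve(K,[uv[0],uv[1],1.]); return -M.T@t,d/np.linalg.norm(d)
def onz(K,r,t,uv,z):
    o,d=ray(K,r,t,uv); return o+d*(z-o[2])/d[2]
def proj(K,r,t,P): return cv2.projectPoints(np.array(P,float).reshape(-1,3),r,t,K,None)[0].reshape(-1,2)
def tri(a,b):
    (o1,d1),(o2,d2)=a,b; s=np.linalg.lstsq(np.c_[d1,-d2],o2-o1,rcond=None)[0]
    p,q=o1+s[0]*d1,o2+s[1]*d2; return (p+q)/2,np.linalg.norm(p-q)
E
python3 - <<'E'
from h import *
for n in ['scene','top']:
    im,K,r,t=cam(n); cv2.imwrite(f'pics/{n}0.png',im); print(n,K[0,0],K[0,2],K[1,2],ray(K,r,t,(320,200)))
o=env.get_obs(); print(o['time_s'],o['tool_pos'],o['tool_rot'],o['force'],o['grip_width'])
E
```

```text
scene 479.4951664439346 320.39389625978055 209.34658246226357 (array([ 0.49703068, -0.43526447,  0.92025649]), array([ 0.05662054,  0.61440005, -0.78696041]))
top 436.3969527761534 314.38798005200834 191.3369423149262 (array([0.51539687, 0.14760955, 0.937777  ]), array([ 0.06920004,  0.02141059, -0.99737302]))
0.1 [ 0.25874751 -0.59573335  0.22155302] [-1.79900954e+02  5.71346782e-03  2.34837924e+01] [-0.80386429 -1.09407538  0.16030139] 0.0871975080159658
```

View pics/scene0.png

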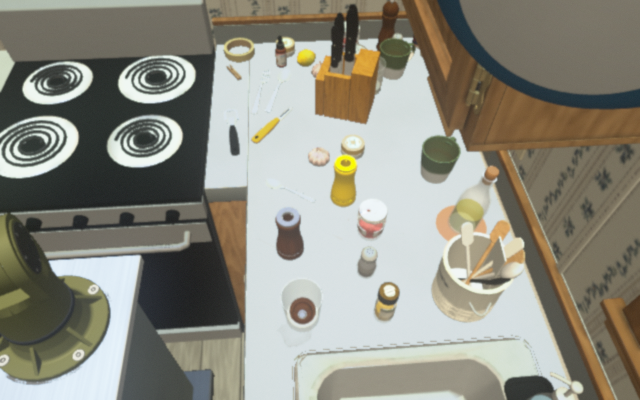

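View pics/top0.png

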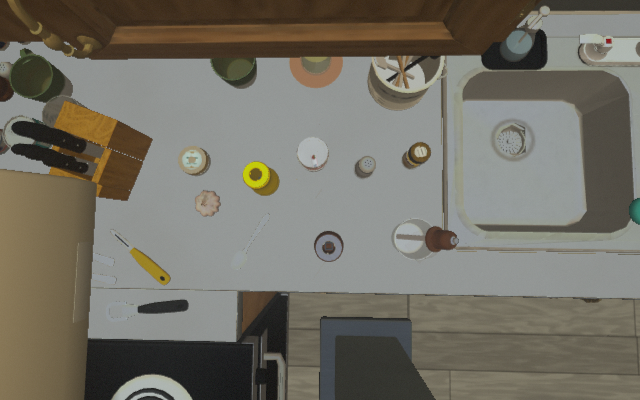

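The top view shows the mill at (328,246), the glass at (410,238) and the head leaning right (-y) with its button at about (455,240). In the scene view the mill is at (289,230) and the glass with the head at (303,303). Next I'll take enlarged crops.

```bash
python3 - <<'E'
from h import *
a=cv2.imread('pics/top0.png')[195:285,300:480]; b=cv2.imread('pics/scene0.png')[195:345,250:430]
a=cv2.resize(a,None,fx=4,fy=4,interpolation=2); b=cv2.resize(b,None,fx=4,fy=4,interpolation=2)
cv2.imwrite('pics/cropa.png',a); cv2.imwrite('pics/cropb.png',b)
E
```

```text
(no output)
```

View pics/cropa.png

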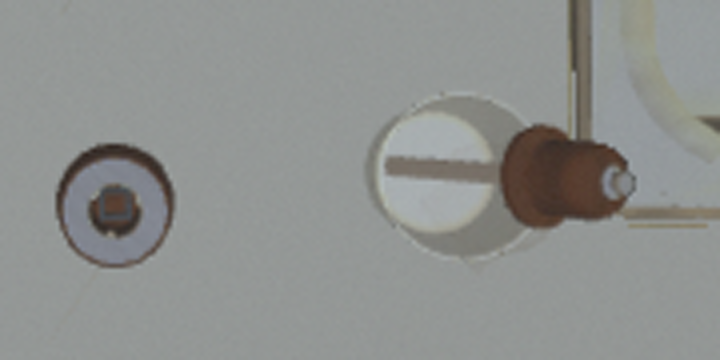

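View pics/cropb.png

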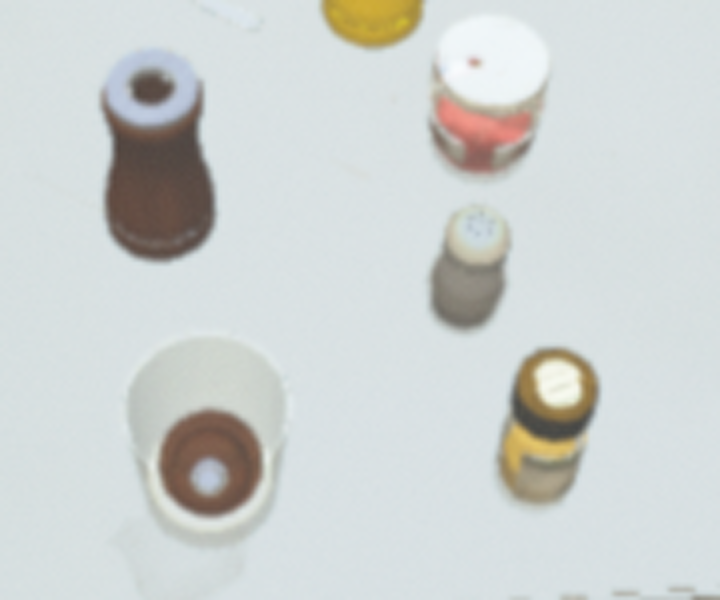

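```bash
python3 - <<'E'
from h import *
C={n:cam(n)[1:] for n in ['scene','top']}
T,S=C['top'],C['scene']
print('mouth',onz(*T,(329,248),.125),onz(*S,(288.3,217),.125))
print('glassrim',onz(*T,(415.5,239.25),.092),'base',onz(*T,(408.75,238),.0))
b,e=tri(ray(*T,(455.5,240.75)),ray(*S,(302.25,314.25))); print('button',b,e)
tip=onz(*T,(396.5,236.4),.006); print('tip',tip, np.linalg.norm(b-tip))
a=(b-tip)/np.linalg.norm(b-tip); print('axis',a,np.degrees(np.arccos(a[2])))
# triangulated other: top flange
for n,(u,v),z in [('salt',(367,157),.09),('spice',(420,148),.105),('jam',(313,148),.084)]: print(n,onz(*T,(u,v),z))
for d in (-104,0,28,54):
    P=b+a*(d-54)/1000; print(d,P,proj(*T[:1],*T[1:],P),proj(*S,P))
E
```

```text
mouth [0.48314699 0.14714364 0.125     ] [0.48593239 0.14610795 0.125     ]
glassrim [ 0.50125431 -0.01805054  0.092     ] base [ 0.50212321 -0.0218559   0.        ]
button [ 0.50137634 -0.07883308  0.14441198] 0.0015142093146633788
tip [0.50515322 0.00491638 0.006     ] 0.16182124106112936
axis [-0.02333982 -0.51754309  0.85533877] 31.20281957032166
salt [0.65979204 0.07502499 0.09      ]
spice [ 0.67570864 -0.02493247  0.105     ]
jam [0.67779606 0.18131694 0.084     ]
-104 [0.50506403 0.00293872 0.00926846] [[397.68451473 236.47878319]] [[302.69482294 305.3249393 ]]
0 [ 0.50263669 -0.05088576  0.09822369] [[433.5817963  238.86634533]] [[302.15030623 310.85325101]]
28 [ 0.50198318 -0.06537696  0.12217317] [[444.63022183 239.60118656]] [[301.9813096  312.56902209]]
54 [ 0.50137634 -0.07883308  0.14441198] [[455.50782929 240.32466651]] [[301.81427265 314.26489718]]
```

```bash
cat >> h.py <<'E'
def st():
    o=env.get_obs(); return np.array(o['tool_pos']),R.from_euler('xyz',o['tool_rot'],degrees=True),o
def zx(z,xref):  # rotation with given tool z and x near xref
    z=np.array(z,float)/np.linalg.norm(z); x=np.array(xref,float); x-=z*(x@z); x/=np.linalg.norm(x)
    return R.from_matrix(np.c_[x,np.cross(z,x),z])
def rows(pos,rot,n,g,p=None,q=None):
    if p is None: p,q,_=st()
    w=(q.inv()*rot).as_rotvec(degrees=True)/n; d=(np.array(pos)-p)/n; out=[]
    for i in range(n):
        s=q.inv().apply(d)*100; out.append([g,[round(v,2) for v in s],[round(v,2) for v in w]]); q=q*R.from_rotvec(w,degrees=True)
    print(str(out).replace(' ',''))
A=np.array([-.0233,-.53,.8477]); SH=np.array([.5026,-.0502,.0986])
E
python3 - <<'E'
from h import *
p,q,o=st(); g=zx(-A,[0,1,0])
rows(SH+.110*A,g,20,1)
E
```

```text
[[1,[np.float64(2.08),np.float64(-1.75),np.float64(0.15)],[np.float64(0.86),np.float64(1.46),np.float64(-3.26)]],[1,[np.float64(2.17),np.float64(-1.63),np.float64(0.23)],[np.float64(0.86),np.float64(1.46),np.float64(-3.26)]],[1,[np.float64(2.25),np.float64(-1.5),np.float64(0.31)],[np.float64(0.86),np.float64(1.46),np.float64(-3.26)]],[1,[np.float64(2.32),np.float64(-1.37),np.float64(0.39)],[np.float64(0.86),np.float64(1.46),np.float64(-3.26)]],[1,[np.float64(2.39),np.float64(-1.23),np.float64(0.47)],[np.float64(0.86),np.float64(1.46),np.float64(-3.26)]],[1,[np.float64(2.44),np.float64(-1.08),np.float64(0.55)],[np.float64(0.86),np.float64(1.46),np.float64(-3.26)]],[1,[np.float64(2.48),np.float64(-0.93),np.float64(0.63)],[np.float64(0.86),np.float64(1.46),np.float64(-3.26)]],[1,[np.float64(2.51),np.float64(-0.78),np.float64(0.7)],[np.float64(0.86),np.float64(1.46),np.float64(-3.26)]],[1,[np.float64(2.53),np.float64(-0.63),np.float64(0.78)],[np.float64(0.86),np.float64(1.46),np.float64(-3.26)]],[1,[np.float64(2.54),np.float64(-0.47),np.float64(0.85)],[np.float64(0.86),np.float64(1.46),n
[... 431 characters left out ...]
float64(1.46),np.float64(-3.26)]],[1,[np.float64(2.44),np.float64(0.32),np.float64(1.18)],[np.float64(0.86),np.float64(1.46),np.float64(-3.26)]],[1,[np.float64(2.38),np.float64(0.48),np.float64(1.23)],[np.float64(0.86),np.float64(1.46),np.float64(-3.26)]],[1,[np.float64(2.32),np.float64(0.63),np.float64(1.28)],[np.float64(0.86),np.float64(1.46),np.float64(-3.26)]],[1,[np.float64(2.25),np.float64(0.78),np.float64(1.33)],[np.float64(0.86),np.float64(1.46),np.float64(-3.26)]],[1,[np.float64(2.16),np.float64(0.92),np.float64(1.37)],[np.float64(0.86),np.float64(1.46),np.float64(-3.26)]],[1,[np.float64(2.07),np.float64(1.07),np.float64(1.41)],[np.float64(0.86),np.float64(1.46),np.float64(-3.26)]]]
```

Emit:
servo_tool:
  plan:
    - [1,[2.1,-1.7,0.1],[0.9,1.5,-3.3]]
    - [1,[2.2,-1.6,0.2],[0.9,1.5,-3.3]]
    - [1,[2.2,-1.5,0.3],[0.9,1.5,-3.3]]
    - [1,[2.3,-1.4,0.4],[0.9,1.5,-3.3]]
    - [1,[2.4,-1.2,0.4],[0.9,1.5,-3.3]]
    - [1,[2.4,-1.1,0.5],[0.9,1.5,-3.3]]
    - [1,[2.5,-0.9,0.6],[0.9,1.5,-3.3]]
    - [1,[2.5,-0.8,0.7],[0.9,1.5,-3.3]]
    - [1,[2.5,-0.6,0.8],[0.9,1.5,-3.3]]
    - [1,[2.5,-0.5,0.8],[0.9,1.5,-3.3]]
    - [1,[2.5,-0.3,0.9],[0.9,1.5,-3.3]]
    - [1,[2.5,-0.1,1.0],[0.9,1.5,-3.3]]
    - [1,[2.5,0,1.0],[0.9,1.5,-3.3]]
    - [1,[2.5,0.2,1.1],[0.9,1.5,-3.3]]
    - [1,[2.4,0.3,1.1],[0.9,1.5,-3.3]]
    - [1,[2.4,0.5,1.2],[0.9,1.5,-3.3]]
    - [1,[2.3,0.6,1.2],[0.9,1.5,-3.3]]

```text
time_s: 1.62
tool_pos: [0.4554, -0.1672, 0.2044]
tool_rot: [-179.1, -29.6, 82.6]
force: [0.3, -0.1, -0.2]
grip_width: 0.0873
```

```bash
sed -i 's/round(v,2)/float(round(v,2))/g' h.py; python3 - <<'E'
from h import *
p,q,o=st(); g=zx(-A,[0,1,0])
print(p,np.array(o['qpos']).round(1),(q.inv()*g).as_rotvec(degrees=True).round(1))
rows(SH+.090*A,g,6,1)
E
```

```text
[ 0.4554301  -0.16719392  0.20440519] [ 57.5  11.4 -24.4 100.5 -21.4  84.   31. ] [ 1.5  2.5 -7.2]
[[1,[0.84,0.61,1.03],[0.26,0.42,-1.2]],[1,[0.82,0.63,1.03],[0.26,0.42,-1.2]],[1,[0.8,0.66,1.04],[0.26,0.42,-1.2]],[1,[0.77,0.68,1.04],[0.26,0.42,-1.2]],[1,[0.75,0.7,1.04],[0.26,0.42,-1.2]],[1,[0.73,0.72,1.04],[0.26,0.42,-1.2]]]
```

Emit:
servo_tool:
  plan:
    - [1,[0.8,0.6,1.0],[0.3,0.4,-1.2]]
    - [1,[0.8,0.6,1.0],[0.3,0.4,-1.2]]
    - [1,[0.8,0.7,1.0],[0.3,0.4,-1.2]]
    - [1,[0.8,0.7,1.0],[0.3,0.4,-1.2]]
    - [1,[0.8,0.7,1.0],[0.3,0.4,-1.2]]
    - [1,[0.7,0.7,1.0],[0.3,0.4,-1.2]]
    - [1,[0,0,0],[0,0,0]]

```text
time_s: 2.2
tool_pos: [0.5043, -0.0908, 0.1729]
tool_rot: [178.2, -32.1, 91.8]
force: [-0.6, 0.3, -0.3]
grip_width: 0.087
```

```bash
python3 - <<'E'
from h import *
p,q,o=st(); g=zx(-A,[0,1,0])
print(p,np.array(o['qpos']).round(1),o['force'],(q.inv()*g).as_rotvec(degrees=True).round(1))
rows(SH+.010*A,g,8,1)
im,K,r,t=cam('scene'); im2=cam('top')[0]
a=cv2.resize(im2[150:300,340:540],None,fx=3,fy=3); b=cv2.resize(im[220:370,200:400],None,fx=3,fy=3)
cv2.imwrite('pics/c1.png',cv2.resize(np.hstack([a,b]),(800,300)))
E
```

```text
[ 0.50429786 -0.0907782   0.17290982] [ 52.   16.  -28.7 100.6 -22.4  79.   31.8] [-0.57858618  0.34034288 -0.31087171] [-0.5 -0.1  0.7]
[[1,[-0.06,-0.04,0.93],[-0.07,-0.02,0.09]],[1,[-0.06,-0.04,0.93],[-0.07,-0.02,0.09]],[1,[-0.06,-0.04,0.93],[-0.07,-0.02,0.09]],[1,[-0.06,-0.04,0.93],[-0.07,-0.02,0.09]],[1,[-0.06,-0.04,0.93],[-0.07,-0.02,0.09]],[1,[-0.06,-0.04,0.93],[-0.07,-0.02,0.09]],[1,[-0.06,-0.04,0.93],[-0.07,-0.02,0.09]],[1,[-0.06,-0.05,0.93],[-0.07,-0.02,0.09]]]
```

View pics/c1.png

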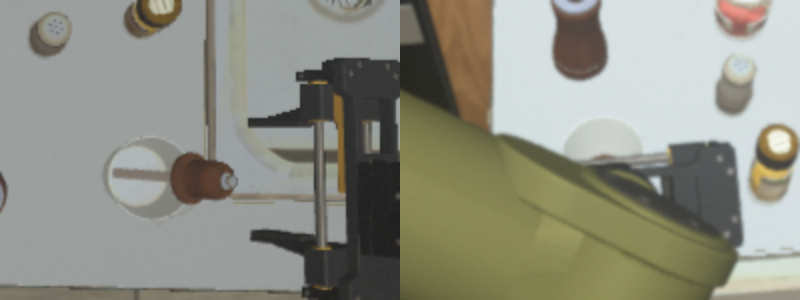

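The fingers, at about rows 122 and 237 in the left half, straddle the knob, whose button is at row 181. The jaws are centred, so I'll advance and close.

Emit:
servo_tool:
  plan:
    - [1,[-0.1,0,1.0],[-0.1,0,0.1]]
    - [1,[-0.1,-0.1,1.0],[-0.1,0,0.1]]
    - [1,[0,0,1.0],[-0.1,0,0.1]]
    - [1,[-0.1,-0.1,1.0],[-0.1,0,0.1]]
    - [1,[0,0,1.0],[-0.1,0,0.1]]
    - [1,[-0.1,-0.1,1.0],[0,0,0.1]]
    - [1,[0,0,0.8],[0,0,0]]
    - [1,[0,0,0.5],[0,0,0]]
    - [1,[0,0,0],[0,0,0]]

```text
time_s: 3.05
tool_pos: [0.5001, -0.0583, 0.1017]
tool_rot: [178.3, -31.9, 90.4]
force: [0.2, 0.1, 1.0]
grip_width: 0.0873
```

```bash
python3 - <<'E'
from h import *
p,q,o=st(); g=zx(-A,[0,1,0]); print(p,o['force'],q.inv().apply(SH+.010*A-p)*100,(q.inv()*g).as_rotvec(degrees=True).round(1))
E
```

```text
[ 0.50008984 -0.05833457  0.10165091] [0.21592403 0.14934823 0.9984545 ] [ 0.52582293  0.23883629 -0.30511406] [ 0.2  0.2 -0.5]
```

Correct the offset, then close gently.

Emit:
servo_tool:
  plan:
    - [1,[0.4,0.2,-0.2],[0,0,0]]
    - [1,[0.1,0,0],[0,0,0]]
    - [0.3,[0,0,0],[0,0,0]]
    - [0.3,[0,0,0],[0,0,0]]
    - [0.3,[0,0,0],[0,0,0]]
    - [0.3,[0,0,0],[0,0,0]]
    - [0.3,[0,0,0],[0,0,0]]
    - [0.3,[0,0,0],[0,0,0]]
  force: 25

```text
time_s: 3.72
tool_pos: [0.504, -0.056, 0.1081]
tool_rot: [178.1, -31.7, 90.5]
force: [-0.4, -0.4, 0.0]
grip_width: 0.0549
```

```bash
python3 - <<'E'
from h import *
p,q,o=st(); g=zx(-A,[0,1,0]); print(p,o['force'],o['grip_width'],q.inv().apply(SH+.010*A-p)*100,(q.inv()*g).as_rotvec(degrees=True).round(1))
E
```

```text
[ 0.50402802 -0.05596918  0.10811657] [-0.43516561 -0.41564729  0.00288644] 0.05488361488555541 [-0.01369113 -0.16949049  0.10809059] [ 0.4  0.3 -0.4]
```

Emit:
servo_tool:
  plan:
    - [0.3,[0,-0.1,0.1],[0,0,0]]
    - [0.3,[0,0,0],[0,0,0]]
    - [0.3,[0,0,0],[0,0,0]]
    - [0.3,[0,0,0],[0,0,0]]
    - [0.3,[0,0,0],[0,0,0]]
    - [0.3,[0,0,0],[0,0,0]]
    - [0.3,[0,0,0],[0,0,0]]
    - [0.3,[0,0,0],[0,0,0]]

```text
time_s: 4.38
tool_pos: [0.5028, -0.0557, 0.1072]
tool_rot: [178.1, -31.8, 90.4]
force: [-1.0, -0.1, 0.3]
grip_width: 0.0352
```

Emit:
servo_tool:
  plan:
    - [0.2,[0,0,0],[0,0,0]]
    - [0.2,[0,0,-0.5],[0,0,0]]
    - [0.2,[0,0,-0.8],[0,0,0]]
    - [0.2,[0,0,-1],[0,0,0]]
    - [0.2,[0,0,-1],[0,0,0]]
    - [0.2,[0,0,-1],[0,0,0]]
    - [0.2,[0,0,-1.2],[0,0,0]]
    - [0.2,[0,0,-1.2],[0,0,0]]
    - [0.2,[0,0,-1.2],[0,0,0]]
    - [0.2,[0,0,-1.2],[0,0,0]]
    - [0.2,[0,0,-1.2],[0,0,0]]
    - [0.2,[0,0,-1.2],[0,0,0]]
    - [0.2,[0,0,0],[0,0,0]]
  force: 30

```text
time_s: 5.47
tool_pos: [0.4989, -0.1262, 0.2165]
tool_rot: [177.9, -31.4, 90.3]
force: [0.2, -0.1, -1.6]
grip_width: 0.0355
```

```bash
python3 - <<'E'
from h import *
p,q,o=st(); print(p,o['force'],o['grip_width'],o['tool_rot'],np.array(o['qpos']).round(1))
im=cam('scene')[0]; im2=cam('top')[0]
a=cv2.resize(im2[150:300,340:540],None,fx=3,fy=3); b=cv2.resize(im[220:370,200:400],None,fx=3,fy=3)
cv2.imwrite('pics/c2.png',cv2.resize(np.hstack([a,b]),(800,300)))
E
```

```text
[ 0.49886003 -0.12620601  0.21651059] [ 0.1706857  -0.12381435 -1.57751993] 0.0354729374341823 [177.89073692 -31.3624564   90.28914384] [ 54.2  14.1 -27.3  97.  -22.4  84.1  31.6]
```

View pics/c2.png

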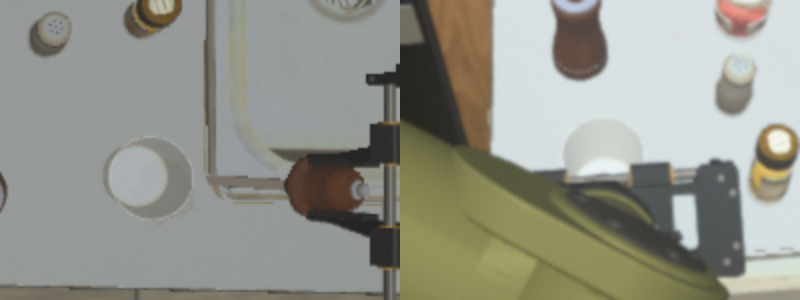

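The head is in the jaws, the glass at (150,177) has not moved and the rod is out of it. Next: raise, set upright and cross to above the mill.

```bash
python3 - <<'E'
from h import *
p,q,o=st(); g=zx([0,0,-1],[0,1,0]); m=np.array([.49,-.09,.29])
rows(m,q,4,.2); rows([.4845,.1465,.28],g,16,.2,m,q)
E
```

```text
[[0.2,[1.72,-0.16,-1.16],[0.0,0.0,0.0]],[0.2,[1.72,-0.16,-1.16],[0.0,0.0,0.0]],[0.2,[1.72,-0.16,-1.16],[0.0,0.0,0.0]],[0.2,[1.72,-0.16,-1.16],[0.0,0.0,0.0]]]
[[0.2,[1.23,-0.05,0.82],[0.11,-1.97,-0.02]],[0.2,[1.26,-0.05,0.78],[0.11,-1.97,-0.02]],[0.2,[1.28,-0.05,0.74],[0.11,-1.97,-0.02]],[0.2,[1.31,-0.05,0.69],[0.11,-1.97,-0.02]],[0.2,[1.33,-0.05,0.65],[0.11,-1.97,-0.02]],[0.2,[1.35,-0.05,0.6],[0.11,-1.97,-0.02]],[0.2,[1.37,-0.04,0.56],[0.11,-1.97,-0.02]],[0.2,[1.39,-0.04,0.51],[0.11,-1.97,-0.02]],[0.2,[1.41,-0.04,0.46],[0.11,-1.97,-0.02]],[0.2,[1.42,-0.04,0.41],[0.11,-1.97,-0.02]],[0.2,[1.43,-0.04,0.36],[0.11,-1.97,-0.02]],[0.2,[1.45,-0.04,0.31],[0.11,-1.97,-0.02]],[0.2,[1.46,-0.04,0.26],[0.11,-1.97,-0.02]],[0.2,[1.46,-0.04,0.21],[0.11,-1.97,-0.02]],[0.2,[1.47,-0.04,0.16],[0.11,-1.97,-0.02]],[0.2,[1.48,-0.03,0.11],[0.11,-1.97,-0.02]]]
```

Emit:
servo_tool:
  plan:
    - [0.2,[1.7,-0.2,-1.2],[0,0,0]]
    - [0.2,[1.7,-0.2,-1.2],[0,0,0]]
    - [0.2,[1.7,-0.1,-1.2],[0,0,0]]
    - [0.2,[1.7,-0.1,-1.2],[0,0,0]]
    - [0.2,[1.2,-0.1,0.8],[0.1,-2,0]]
    - [0.2,[1.3,0,0.8],[0.1,-2,0]]
    - [0.2,[1.3,-0.1,0.7],[0.1,-2,0]]
    - [0.2,[1.3,0,0.7],[0.1,-2,0]]
    - [0.2,[1.3,-0.1,0.6],[0.1,-2,0]]
    - [0.2,[1.4,0,0.6],[0.1,-2,0]]
    - [0.2,[1.4,-0.1,0.6],[0.1,-2,0]]
    - [0.2,[1.4,0,0.5],[0.1,-2,0]]
    - [0.2,[1.4,-0.1,0.5],[0.1,-2,0]]
    - [0.2,[1.4,0,0.4],[0.1,-2,0]]
    - [0.2,[1.4,-0.1,0.4],[0.1,-2,0]]
    - [0.2,[1.5,0,0.3],[0.1,-2,0]]
    - [0.2,[1.5,-0.1,0.3],[0.1,-2,0]]
    - [0.2,[1.5,0,0.2],[0.1,-2,0]]
    - [0.2,[1.5,0,0.1],[0.1,-2,0]]
    - [0.2,[1.4,0,0.1],[0.1,-1.5,0]]

```text
time_s: 7.23
tool_pos: [0.4696, 0.1641, 0.2671]
tool_rot: [-178.5, 1.2, 89.9]
force: [0.2, -0.3, -1.1]
grip_width: 0.0353
```

```bash
python3 - <<'E'
from h import *
p,q,o=st(); print(p,o['force'],o['wrist_torque'],o['grip_width'],o['tool_rot'],np.array(o['qpos']).round(1))
T=cam('top');S=cam('scene')
cv2.imwrite('pics/s3.png',S[0]);cv2.imwrite('pics/t3.png',T[0])
a=cv2.resize(T[0][190:290,260:400],None,fx=4,fy=4); b=cv2.resize(S[0][120:260,220:360],None,fx=4,fy=4)[:400]
c=cv2.resize(S[0][120:260,220:360],None,fx=3,fy=3);a=cv2.resize(T[0][180:320,260:400],(420,420));cv2.imwrite('pics/c3.png',cv2.resize(np.hstack([a,c]),(800,400)))
E
```

```text
[0.46961193 0.1640591  0.26711095] [ 0.22166633 -0.25075769 -1.14773481] [ 0.03156999 -0.13479221 -0.01656606] 0.03528493246660457 [-178.53079398    1.15801721   89.93136002] [ 29.6   2.7 -53.3  97.4   2.7  82.8 -24.2]
```

View pics/c3.png

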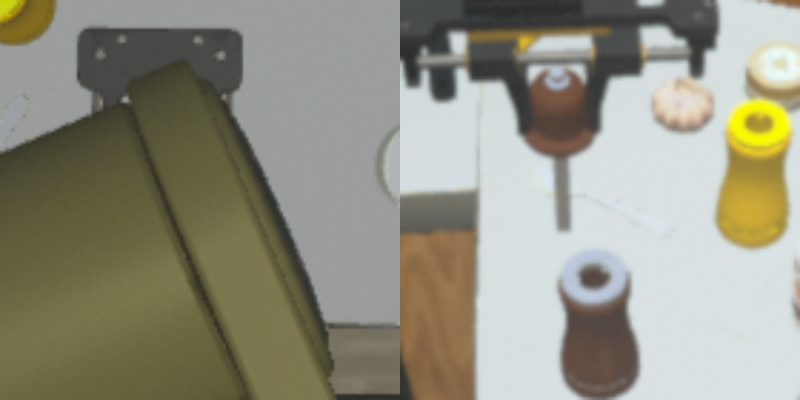

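The head hangs upright in the jaws: rod tip at about (277,200) in the scene image, mill mouth at about (288,217). The TCP is about 2 cm off, so I'll work out the correction with the scene camera, relative to the mouth.

```bash
python3 - <<'E'
from h import *
p,q,o=st(); _,K,r,t=cam('scene')
tip=onz(K,r,t,(277.4,200.3),p[2]-.113); bt=onz(K,r,t,(274.6,147),p[2]+.045); mo=onz(K,r,t,(288.3,217),.125)
print('tip',tip-p,'btn',bt-p,'mouth',mo, 'toolz',q.as_matrix()[:,2], 'tip from tool axis',q.as_matrix()[:,2]*.113)
d=mo-tip; g=zx([0,0,-1],[0,1,0]); print(d)
rows([.4845,.1465,.262],g,5,.2)
E
```

```text
tip [-0.00263291  0.00105821 -0.113     ] btn [ 0.00193539 -0.00397523  0.045     ] mouth [0.48593239 0.14610795 0.125     ] toolz [-0.02701431 -0.01668569 -0.99949578] tip from tool axis [-0.00305262 -0.00188548 -0.11294302]
[ 0.01996982 -0.02235076 -0.02885871]
[[0.2,[-0.36,0.31,0.1],[-0.31,0.2,0.03]],[0.2,[-0.36,0.31,0.1],[-0.31,0.2,0.03]],[0.2,[-0.36,0.3,0.1],[-0.31,0.2,0.03]],[0.2,[-0.36,0.3,0.1],[-0.31,0.2,0.03]],[0.2,[-0.37,0.3,0.1],[-0.31,0.2,0.03]]]
```

Emit:
servo_tool:
  plan:
    - [0.2,[-0.4,0.3,0.1],[-0.3,0,0]]
    - [0.2,[-0.4,0.3,0.1],[-0.3,0,0]]
    - [0.2,[-0.4,0.3,0.1],[-0.3,-0.2,0]]
    - [0.2,[-0.4,0.3,0.1],[-0.3,-0.2,0]]
    - [0.2,[-0.4,0.3,0.1],[-0.3,-0.2,0]]
    - [0.2,[0,0,0],[0,0,0]]

```text
time_s: 7.88
tool_pos: [0.4855, 0.1361, 0.2596]
tool_rot: [-179.9, 1.8, 89.6]
force: [-0.4, -0.6, -2.3]
grip_width: 0.0351
```

```bash
python3 - <<'E'
from h import *
p,q,o=st(); print(p,q.as_matrix()[:,2],o['tool_rot'])
S=cam('scene'); cv2.imwrite('pics/s4.png',S[0])
cv2.imwrite('pics/c4.png',cv2.resize(S[0][130:240,240:340],None,fx=5.4,fy=5.4,interpolation=2))
E
```

```text
[0.48549406 0.13606166 0.25964251] [-0.00173295 -0.03151445 -0.99950179] [-179.91215939    1.80653952   89.63672328]
```

View pics/c4.png

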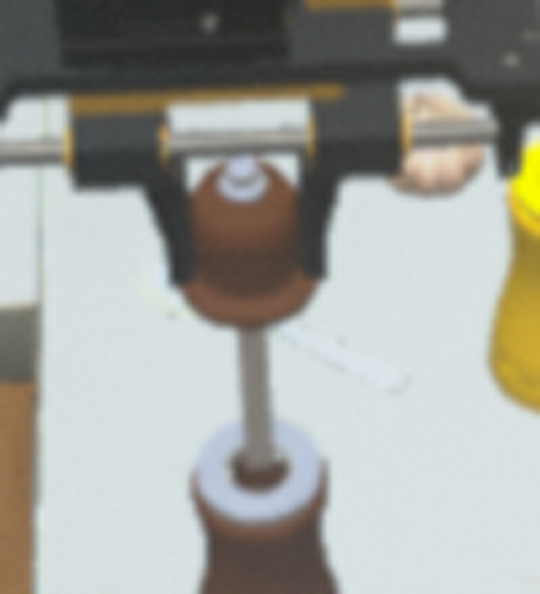

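The rod tip is at (288,216.3) and the button top at (285,160.2); the collar centre is at (288.1,217).

```bash
python3 - <<'E'
from h import *
p,q,o=st(); _,K,r,t=cam('scene')
for dz in (0,.003):
  tip=onz(K,r,t,(288,216.0),p[2]-.113+dz); bt=onz(K,r,t,(285,160.4),p[2]+.045+dz); mo=onz(K,r,t,(288.1,217),.125)
  print('tip',tip,tip-p,'btn',bt-p,'mouth',mo, 'd',mo-tip)
E
```

```text
tip [0.48573622 0.13271979 0.14674984] [ 0.00040008 -0.00369664 -0.113     ] btn [0.00218193 0.00039805 0.045     ] mouth [0.48552383 0.14613735 0.125     ] d [-0.00021239  0.01341756 -0.02174984]
tip [0.48578003 0.13051689 0.14974984] [ 0.00044388 -0.00589953 -0.11      ] btn [ 0.00222829 -0.00239028  0.048     ] mouth [0.48552383 0.14613735 0.125     ] d [-0.0002562   0.01562045 -0.02474984]
```

Emit:
servo_tool:
  plan:
    - [0.2,[0.4,0,0],[0,0.6,0]]
    - [0.2,[0.4,0,0],[0,0.6,0]]
    - [0.2,[0.3,0,0],[0,0.6,0]]
    - [0.2,[0,0,0.2],[0,0,0]]
    - [0.2,[0,0,0],[0,0,0]]

```text
time_s: 8.4
tool_pos: [0.4849, 0.1508, 0.258]
tool_rot: [-179.9, -0.3, 89.8]
force: [0.1, -0.3, -1.0]
grip_width: 0.0352
```

```bash
python3 - <<'E'
from h import *
p,q,o=st(); print(p,o['force'])
rows([.4853,.147,.21],zx([0,0,-1],[0,1,0]),6,.2)
E
```

```text
[0.48494325 0.15076606 0.25795723] [ 0.14974126 -0.28819529 -1.04208441]
[[0.2,[-0.07,0.01,0.8],[-0.01,-0.05,-0.04]],[0.2,[-0.07,0.01,0.8],[-0.01,-0.05,-0.04]],[0.2,[-0.07,0.01,0.8],[-0.01,-0.05,-0.04]],[0.2,[-0.06,0.01,0.8],[-0.01,-0.05,-0.04]],[0.2,[-0.06,0.01,0.8],[-0.01,-0.05,-0.04]],[0.2,[-0.06,0.01,0.8],[-0.01,-0.05,-0.04]]]
```

Emit:
servo_tool:
  plan:
    - [0.2,[-0.3,0,0],[0,-0.2,0]]
    - [0.2,[-0.1,0,0.5],[0,0,0]]
    - [0.2,[0,0,0.8],[0,0,0]]
    - [0.2,[0,0,0.8],[0,0,0]]
    - [0.2,[0,0,0.8],[0,0,0]]
    - [0.2,[0,0,0.8],[0,0,0]]
    - [0.2,[0,0,0.8],[0,0,0]]
    - [0.2,[0,0,0],[0,0,0]]

```text
time_s: 9.07
tool_pos: [0.4839, 0.1462, 0.207]
tool_rot: [-179.8, -0.0, 89.8]
force: [-0.3, 0.2, -1.9]
grip_width: 0.0349
```

```bash
python3 - <<'E'
from h import *
p,q,o=st(); print(p,o['force'],o['tool_rot'])
S=cam('scene'); cv2.imwrite('pics/c5.png',cv2.resize(S[0][130:270,240:340],None,fx=4,fy=4,interpolation=2))
E
```

```text
[0.48390643 0.14624023 0.20704137] [-0.33728783  0.15304113 -1.90186995] [-1.79816477e+02 -4.08075981e-02  8.98185779e+01]
```

View pics/c5.png

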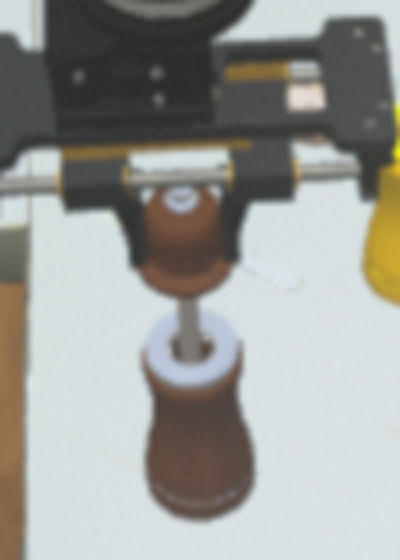

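The rod is down the mouth: rod about col 190, mouth centre 192. I'll nudge +x by about 1 mm and lower.

Emit:
servo_tool:
  plan:
    - [0.2,[0,0.1,0.5],[0,0,0]]
    - [0.2,[0,0,0.6],[0,0,0]]
    - [0.2,[0,0,0.6],[0,0,0]]
    - [0.2,[0,0,0.6],[0,0,0]]
    - [0.2,[0,0,0.6],[0,0,0]]
    - [0.2,[0,0,0.6],[0,0,0]]
    - [0.2,[0,0,0.6],[0,0,0]]
    - [0.2,[0,0,0.5],[0,0,0]]
    - [0.2,[0,0,0.3],[0,0,0]]
    - [0.2,[0,0,0],[0,0,0]]

```text
time_s: 9.95
tool_pos: [0.4858, 0.1467, 0.1539]
tool_rot: [-179.9, -0.1, 89.8]
force: [0.0, 0.6, -1.4]
grip_width: 0.0349
```

Emit:
servo_tool:
  plan:
    - [0.2,[0,0,0.2],[0,0,0]]
    - [0.2,[0,0,0.2],[0,0,0]]
    - [0.2,[0,0,0.2],[0,0,0]]
    - [0.2,[0,0,0],[0,0,0]]

```text
time_s: 10.28
tool_pos: [0.4862, 0.1468, 0.1477]
tool_rot: [-180.0, -0.1, 89.8]
force: [-0.6, 0.4, 0.0]
grip_width: 0.0351
```

Emit:
servo_tool:
  plan:
    - [0.2,[0,0,0.1],[0,0,0]]
    - [0.2,[0,0,0.1],[0,0,0]]
    - [0.2,[0,0,0.1],[0,0,0]]
    - [0.2,[0,0,0],[0,0,0]]

```text
time_s: 10.62
tool_pos: [0.4857, 0.1477, 0.1451]
tool_rot: [-179.9, -0.1, 89.8]
force: [-0.9, 0.7, -1.2]
grip_width: 0.0352
```

Emit:
servo_tool:
  plan:
    - [0.2,[-0.05,0,0.1],[0,0,0]]
    - [0.2,[0,0,0.1],[0,0,0]]
    - [0.2,[0,0,0],[0,0,0]]

```text
time_s: 10.87
tool_pos: [0.4856, 0.1478, 0.1436]
tool_rot: [-179.9, -0.1, 89.9]
force: [-2.0, -0.5, 0.4]
grip_width: 0.0353
```

Emit:
servo_tool:
  plan:
    - [0.2,[0,0,0.05],[0,0,3]]
    - [0.2,[0,0,0.05],[0,0,3]]
    - [0.2,[0,0,0.05],[0,0,3]]
    - [0.2,[0,0,0.05],[0,0,3]]
    - [0.2,[0,0,0],[0,0,0]]

```text
time_s: 11.28
tool_pos: [0.485, 0.1482, 0.1433]
tool_rot: [-179.8, -0.0, 77.4]
force: [-2.0, -2.0, 1.9]
grip_width: 0.0353
```

```bash
python3 - <<'E'
from h import *
p,q,o=st(); print(p,o['force'],o['wrist_torque'],o['tool_rot'],np.array(o['qpos']).round(1))
S=cam('scene'); cv2.imwrite('pics/c6.png',cv2.resize(S[0][150:290,240:340],None,fx=4,fy=4,interpolation=2))
E
```

```text
[0.48499669 0.1482065  0.14333585] [-1.9711347  -1.96973767  1.87756451] [-0.11533836  0.34599052 -0.01682068] [-1.79828922e+02 -4.70526599e-02  7.73706008e+01] [ 27.6   8.6 -50.7 107.5   7.1  67.3 -38.1]
```

View pics/c6.png

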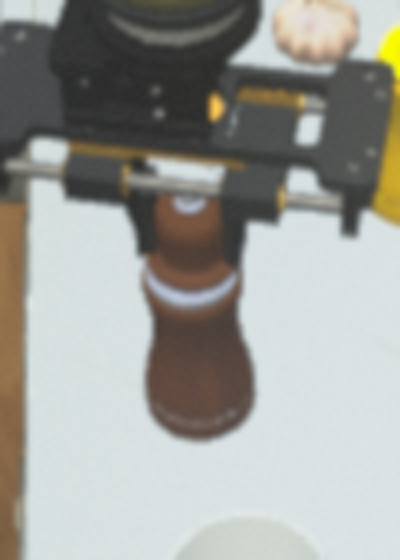

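The head sits about 10 mm above the collar, its rod resting on the rotor. I'll keep turning with light pressure and ease the side load.

Emit:
servo_tool:
  plan:
    - [0.2,[-0.08,-0.05,0.03],[0,0,3]]
    - [0.2,[0,0,0.05],[0,0,3]]
    - [0.2,[0,0,0.05],[0,0,3]]
    - [0.2,[0,0,0.05],[0,0,3]]
    - [0.2,[0,0,0.05],[0,0,3]]
    - [0.2,[0,0,0],[0,0,0]]

```text
time_s: 11.83
tool_pos: [0.4851, 0.1486, 0.1435]
tool_rot: [-179.9, -0.1, 62.4]
force: [-1.6, -0.4, 0.6]
grip_width: 0.0352
```

Emit:
servo_tool:
  plan:
    - [0.2,[-0.1,0,0.06],[0,0,3]]
    - [0.2,[-0.03,0,0.06],[0,0,3]]
    - [0.2,[0,0,0.06],[0,0,3]]
    - [0.2,[0,0,0.06],[0,0,3]]
    - [0.2,[0,0,0.06],[0,0,3]]
    - [0.2,[0,0,0.06],[0,0,3]]
    - [0.2,[0,0,0],[0,0,0]]

```text
time_s: 12.42
tool_pos: [0.485, 0.1489, 0.1435]
tool_rot: [-179.9, -0.1, 44.6]
force: [-2.3, -1.4, 1.1]
grip_width: 0.0357
```

Emit:
servo_tool:
  plan:
    - [0.2,[-0.15,0.03,0.06],[0,0,3]]
    - [0.2,[-0.05,0,0.06],[0,0,3]]
    - [0.2,[0,0,0.06],[0,0,3]]
    - [0.2,[0,0,0.06],[0,0,3]]
    - [0.2,[0,0,0.06],[0,0,3]]
    - [0.2,[0,0,0.06],[0,0,3]]
    - [0.2,[0,0,0],[0,0,0]]

```text
time_s: 13.0
tool_pos: [0.4849, 0.1491, 0.1434]
tool_rot: [-179.9, -0.3, 27.0]
force: [-2.1, 0.2, 0.7]
grip_width: 0.0352
```

```bash
python3 - <<'E'
from h import *
p,q,o=st(); print(p,o['force'],o['wrist_torque'],o['tool_rot'],np.array(o['qpos']).round(1))
E
```

```text
[0.48488829 0.14905377 0.1434158 ] [-2.11598522  0.20573484  0.73179029] [-0.14817999  0.74271602  0.04447628] [-179.86302363   -0.26058139   27.03279921] [ 23.5   7.5 -46.  107.8   5.7  66.8 -87.5]
```

Emit:
servo_tool:
  plan:
    - [0.2,[-0.1,0,0.08],[0,0,3]]
    - [0.2,[0,0,0.08],[0,0,3]]
    - [0.2,[0,0,0.08],[0,0,3]]
    - [0.2,[0,0,0.08],[0,0,3]]
    - [0.2,[0,0,0.08],[0,0,3]]
    - [0.2,[0,0,0.08],[0,0,3]]
    - [0.2,[0,0,0.08],[0,0,3]]
    - [0.2,[0,0,0.08],[0,0,3]]
    - [0.2,[0,0,0.08],[0,0,3]]
    - [0.2,[0,0,0],[0,0,0]]

```text
time_s: 13.83
tool_pos: [0.4843, 0.1484, 0.1405]
tool_rot: [-179.9, -0.2, 0.6]
force: [-1.2, 0.2, 0.4]
grip_width: 0.035
```

```bash
python3 - <<'E'
from h import *
p,q,o=st(); print(p,o['force'],o['wrist_torque'],o['tool_rot'],np.array(o['qpos']).round(1))
S=cam('scene'); cv2.imwrite('pics/s7.png',S[0]);cv2.imwrite('pics/c7.png',cv2.resize(S[0][180:260,255:320],None,fx=7,fy=7,interpolation=2))
_,K,r,t=S
for z in (.125,.135,.14): print(z,proj(K,r,t,[[.4855,.1461-.0245,z],[.4855,.1461,z]]).round(1).tolist())
E
```

```text
[0.4843378  0.14842252 0.14051771] [-1.19854209  0.16033989  0.36057285] [ 0.18362561  0.55665688 -0.03849611] [-179.90904217   -0.20341974    0.64217542] [  21.5    7.3  -43.9  108.2    5.5   66.4 -113.7]
0.125 [[288.6, 226.8], [288.1, 217.0]]
0.135 [[288.4, 223.9], [287.9, 214.1]]
0.14 [[288.2, 222.5], [287.8, 212.7]]
```

View pics/c7.png

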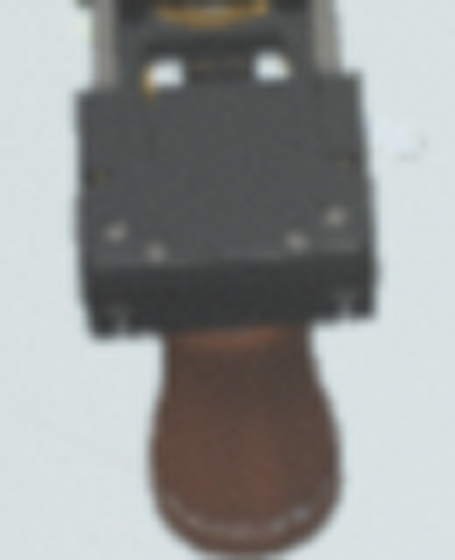

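The view is hidden by the gripper, but z fell by 3 mm (143.4 to 140.5) at yaw of about 5 degrees or less. I'll probe gently downward.

Emit:
servo_tool:
  plan:
    - [0.2,[0,0,0.08],[0,0,0]]
    - [0.2,[0,0,0.08],[0,0,0]]
    - [0.2,[0,0,0.08],[0,0,0]]

```text
time_s: 14.13
tool_pos: [0.4841, 0.1486, 0.1379]
tool_rot: [-179.9, -0.2, 1.2]
force: [-2.9, 0.3, 2.6]
grip_width: 0.0352
```

Emit:
servo_tool:
  plan:
    - [0.2,[0,0,0.1],[0,0,0]]
    - [0.2,[0,0,0.1],[0,0,0]]
    - [0.2,[0,0,0.1],[0,0,0]]

```text
time_s: 14.38
tool_pos: [0.484, 0.1485, 0.1345]
tool_rot: [-179.9, -0.2, 1.3]
force: [-1.7, 1.7, -0.3]
grip_width: 0.0351
```

```bash
python3 - <<'E'
from h import *
p,q,o=st(); print(p,o['force'],o['wrist_torque'],o['tool_rot'],np.array(o['qpos']).round(1))
E
```

```text
[0.48403932 0.14850822 0.13449814] [-1.70118076  1.69096494 -0.33950411] [0.10501514 0.47098616 0.00926708] [-1.79905250e+02 -1.60138027e-01  1.26754084e+00] [  21.4    7.7  -43.9  108.5    5.8   65.8 -113.4]
```

Emit:
servo_tool:
  plan:
    - [0.2,[0,0,0.1],[0,0,0]]
    - [0.2,[0,0,0.1],[0,0,0]]
    - [0.2,[0,0,0.1],[0,0,0]]

```text
time_s: 14.63
tool_pos: [0.4851, 0.1486, 0.1338]
tool_rot: [-180.0, -0.3, 1.3]
force: [-4.9, -0.3, 8.5]
grip_width: 0.035
```

```bash
python3 - <<'E'
from h import *
p,q,o=st(); print(p,o['force'],o['wrist_torque'],o['grip_width'])
T=cam('top');cv2.imwrite('pics/t8.png',T[0]);S=cam('scene');cv2.imwrite('pics/s8.png',S[0])
E
```

```text
[0.48509573 0.1486009  0.13379003] [-4.94350084 -0.34776983  8.53730821] [-0.32585053  1.30295475 -0.04170244] 0.034993538799051434
```

Total descent from first contact is 9.6 mm. Without the socket it could have been at most 5 mm, so the rod is in the socket and pressing is safe.

Emit:
servo_tool:
  plan:
    - [0.2,[0,0,0.15],[0,0,0]]
    - [0.2,[0,0,0.2],[0,0,0]]

```text
time_s: 14.9
tool_pos: [0.4862, 0.1488, 0.1338]
tool_rot: [179.9, -0.4, 1.3]
force: [-5.9, -1.3, 15.4]
grip_width: 0.0357
```

Emit:
servo_tool:
  plan:
    - [0.2,[0,0,0.25],[0,0,0]]
    - [0.2,[0,0,0.25],[0,0,0]]

```text
time_s: 15.07
tool_pos: [0.4887, 0.1494, 0.134]
tool_rot: [179.9, -0.7, 1.3]
force: [-5.5, -1.8, 16.2]
grip_width: 0.0354
```

Emit:
servo_tool:
  plan:
    - [0.2,[-0.3,0,-0.05],[0,0,0]]
    - [0.2,[-0.1,0,0],[0,0,0]]
    - [0.2,[0,0,0],[0,0,0]]

```text
time_s: 15.32
tool_pos: [0.4851, 0.1491, 0.1345]
tool_rot: [179.9, -0.8, 1.4]
force: [0.3, -0.1, -1.8]
grip_width: 0.0351
```

```bash
python3 - <<'E'
from h import *
p,q,o=st(); print(p,o['force'],o['wrist_torque'],o['tool_rot'])
E
```

```text
[0.48508438 0.14909723 0.13445248] [ 0.30632598 -0.14688554 -1.83867026] [ 0.19938911  0.23029292 -0.01231658] [179.85973899  -0.79624529   1.35526124]
```

Forces are neutral. Release and rise straight up.

Emit:
servo_tool:
  plan:
    - [0.7,[0,0,0],[0,0,0]]
    - [0.7,[0,0,0],[0,0,0]]
    - [0.7,[0,0,0],[0,0,0]]
    - [0.7,[0,0,0],[0,0,0]]
    - [0.7,[0,0,0],[0,0,0]]
    - [0.7,[0,0,0],[0,0,0]]
    - [0.7,[0,0,-0.5],[0,0,0]]
    - [0.7,[0,0,-1],[0,0,0]]
    - [0.7,[0,0,-2],[0,0,0]]
    - [0.7,[0,0,-2],[0,0,0]]
    - [0.7,[0,0,-3],[0,0,0]]
    - [0.7,[-2,0,-3],[0,0,0]]
    - [0.7,[0,-4,0],[0,0,0]]
    - [0.7,[0,-4,0],[0,0,0]]
    - [0.7,[0,-4,0],[0,0,0]]
    - [0.7,[0,0,0],[0,0,0]]

```text
time_s: 16.65
tool_pos: [0.4643, 0.2701, 0.2667]
tool_rot: [179.9, -2.0, 0.7]
force: [-0.9, 0.3, 0.2]
grip_width: 0.0609
```

```bash
python3 - <<'E'
from h import *
p,q,o=st(); print(p,o['force'],o['grip_width'])
T=cam('top');S=cam('scene');cv2.imwrite('pics/t9.png',T[0]);cv2.imwrite('pics/s9.png',S[0])
_,K,r,t=S
for z in (.1,.125,.131,.179): print(z,proj(K,r,t,[[.4855,.1461-.0245,z],[.4855,.1461,z],[.461,.1461,z],[.510,.1461,z]]).round(1).tolist())
a=cv2.resize(S[0][170:255,250:325],(525,595),interpolation=2); b=cv2.resize(T[0][190:280,290:330],(264,595),interpolation=2)
cv2.imwrite('pics/c9.png',np.hstack([a,b]))
E
```

```text
[0.46434672 0.2700685  0.26667884] [-0.85493915  0.3036979   0.21289223] 0.060896021021196844
0.1 [[289.1, 233.7], [288.6, 224.1], [276.9, 224.7], [300.3, 223.4]]
0.125 [[288.6, 226.8], [288.1, 217.0], [276.1, 217.7], [300.0, 216.3]]
0.131 [[288.4, 225.1], [288.0, 215.3], [275.9, 216.0], [300.0, 214.6]]
0.179 [[287.4, 210.8], [286.9, 200.8], [274.4, 201.5], [299.4, 200.1]]
```

View pics/c9.png

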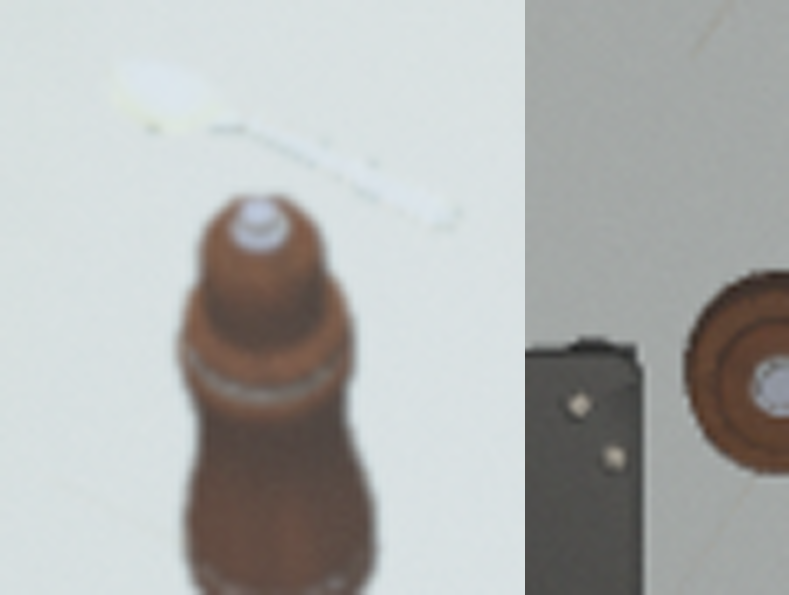

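The head is down: button at scene (286.9,200.3) against (286.9,200.8) predicted for home, with a thin even steel line under the flange and the mill upright. I'll check that the bystanders haven't moved, then hand in.

```bash
python3 - <<'E'
from h import *
a,b=cv2.imread('pics/top0.png'),cv2.imread('pics/t9.png'); c,d=cv2.imread('pics/scene0.png'),cv2.imread('pics/s9.png')
for n,(u,v),w,p,q in [('glass base T',(408,238),14,a,b),('salt T',(366,166),12,a,b),('spice T',(418,153),14,a,b),('jam T',(313,153),18,a,b),('garlic T',(207,204),14,a,b),('jam S',(372,217),18,c,d),('salt S',(368,261),16,c,d),('spice S',(387,300),18,c,d),('mill foot S',(290,248),11,c,d)]:
    m=cv2.matchTemplate(q[v-w-6:v+w+7,u-w-6:u+w+7],p[v-w:v+w+1,u-w:u+w+1],cv2.TM_CCOEFF_NORMED)
    _,s,_,l=cv2.minMaxLoc(m); print(n,l[0]-6,l[1]-6,round(s,3))
E
```

```text
glass base T 0 0 0.451
salt T 0 0 0.991
spice T 0 0 0.999
jam T 0 0 0.998
garlic T 0 0 0.997
jam S 0 0 1.0
salt S 0 0 0.994
spice S 0 0 1.0
mill foot S 0 0 0.998
```

```bash
python3 -c "
from cell import env
print(env.get_obs()['time_s']); print(env.sign_off())"
```

```text
16.75
the job is handed in; nothing more can be done
None
```

The pepper mill's head is back on, and I handed the job in at 16.75 s of the 64 s allowed. I lifted the head out of the glass along its lean, set it upright over the mill and fed the rod down the mouth. I then turned it about 90° under a few newtons until it dropped. I pressed it down to a hard stop at about 16 N, released it and moved the arm clear.

**Seating:** the head went down 9.6 mm from first contact, against the 10 mm expected. The button appeared within 0.5 pixel of where it should be when fully home. A thin, even line of steel shows under the flange on the side the camera sees.

**Surroundings:** the mill's foot, salt shaker, spice jar, jam jar and garlic show no shift in the images.

**Weaker points:**
- **Click:** I inferred it from the depth and the hard stop, because no separate force peak was caught between readings. I did not pull on the head to test the catch.
- **Final press:** the tool crept about 4 mm sideways in x. I moved it back before letting go, and the mill then stood upright with its foot unmoved.
- **Glass:** its final image match was only 0.45, though at zero shift. I think that is because the rod is no longer in the picture; it looked unmoved right after the lift.

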